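# Index the tool turret and seat the square-tanged former

## Robot

A 6-joint arm with a two-finger parallel gripper is mounted at the origin on the work surface. World frame = base frame: x ahead of the robot, y to its left, z up, the work surface at z = 0. Lengths are in m, angles in rad, forces in N, time in s.
With the tool pointing down it reaches from about 0.35 to 0.725 m from the base axis. Payload 4.3 kg.
Tool frame: the origin (TCP) lies between the finger pads; the fingertips stand 25 mm ahead of it and the grasp point (between the pads) lies 6 mm ahead of it; z points along the fingers, y is the line along which they close (so a half turn about z gives the same grasp; the last joint's range is limited). The gripper opens to 85 mm and grips with 20 to 120 N. Pads are 22 mm wide; open, the fingers measure 114 mm over their backs; the gripper's body (76 mm by 85 mm) begins 54 mm behind the grasp point. The pads swing forward as they close: fully open they stand 13 mm farther back than shut.
Start: joints at [1.078, 0.377, 0.081, 1.274, 0, 1.46], TCP at [0.215, 0.533, 0.256] pointing down, gripper open.
Joint ranges: [-2.72, 2.72], [-0.84, 1.66], [-1.02, 1.22], [-1.77, 2.12], [-1.37, 1.28], [-3.14, 3.14]. Speed limits (rad/s): [2.57, 2.57, 3.14, 3.14, 3.14, 3.14].

## Interface

Orientations are given as a unit quaternion [x, y, z, w].
In Python, from cell import read_state, camera, calibration, sign_off gives the robot as it stands. The module is installed in compiled form; this text tells all that it offers.
- The arm moves only by the shell command python3 -m handwheel 'ROWS' [FORCE]. ROWS is a JSON object of lists of equal length, an entry for each row: "dp": the shift along the tool's x, y, z in units of 40 mm (1.0 is 40 mm), a list of three; "rotation": the turn, a rotation vector about the tool's x, y, z in units of 8 degrees (1.0 is 8 degrees), a list of three; "jaw": the closure, from 0 (fully open) to 1 (shut). In form: {"dp": [[x, y, z], ...], "rotation": [[wx, wy, wz], ...], "jaw": [jaw, ...]}. A call has 1 to 10 rows; each row is the pose to reach, as a shift and turn from the pose commanded when the call began, along the tool's axes at that moment; what a row does not reach only later rows make up. A row lasts 1/8 s, in which the tool goes at most 62.5 mm and 10.7 degrees, less where a joint would pass 70% of its speed; a pose out of reach is approached as far as the arm can. A call with a gripper value outside its range is refused whole. The fingers move at their own pace and stop on an object; FORCE is the grip in N (left out, the last holds). Time passes only in rows, so rows that repeat a pose let the fingers close. It gives the time, the measured TCP pose, the force, the opening and the grip force at its end, in the units of the state.
- read_state(): the state, without advancing time (a new reading comes with each control period).
- camera(name): name is "side" or "top"; returns the picture (480x640x3 uint8, blue, green, red); there is no depth.
- calibration(name): a dict with "intrinsics" (3x3 intrinsics, pixels), "R" (3x3) and "t" (3): a world point X has camera coordinates R X + t. Camera axes: x right, y down, z forward; pixel columns grow to the right and rows downward; lengths in m; the calibration is good to about 2 mm. A picture is of the moment at which its call begins. calibration takes no time and is no camera call.
- sign_off(): hands the job in; it is judged then, once.
The state is a dict: "time": time; "joint_pos": joint angles; "qd": joint speeds; "effort": joint torques, N m; "tcp_pos": TCP position; "tcp_rot": TCP orientation; "wrist_force": force on the tool from outside, world axes, zero at the start; "ft_torque": the same for the moment, N m; "grip_width": opening from 0.0 (shut) to 1.0 (fully open); "finger_force": force on a finger pad.
Only numpy, scipy, OpenCV 4.12 (cv2) and the standard library are available. Lean on these libraries where they do the work, as an engineer would, in place of code of your own. Each camera call takes 0.05 s, during which the arm holds its last target. There are 200 camera calls.

## Task

Turn the turret's round table (its upright posts are there to push) until the empty socket lines up with the brass pointer. Then take the loose former with the square tang and set it in that socket, pressing while turning it little by little until the square drops in and it sits fully home, upright, flange down on the collar. Let go of it with the socket still in line with the pointer, and leave the other loose things on the bench where they are.

Things in the scene. Friction and masses are not known exactly. Their poses are not given: they have to be found in the camera images.
- turret_base: Fixed grey round base (210 mm across, 22 mm tall) of the indexing turret, bolted to the bench. Origin on the bench, on the turret's vertical axis; its -x points to the brass pointer.
- pointer (a point): Tip (top face) of the fixed flat brass arrow head, 36 x 36 mm, that points at the turret's axis from just outside the table: tip 122 mm from the axis along the base's own -x, 47 mm above the bench.
- turret (a joint): Angle (rad, counterclockwise from above) of the turret's round bright table, 236 mm across, 16 mm thick, top face 40 mm above the bench. 0 and 2 pi: empty socket at the pointer. It turns freely both ways without end and stays where it is left: friction 0.9 N m, so about 9 N at a post turns it.
- load_point (a point): Fixed point 80 mm from the turret's axis straight in from the brass pointer, 62 mm above the bench: where the empty socket's mouth belongs.
- socket_mouth (a point): Centre of the empty socket's mouth on the turning table, 80 mm from its axis, 62 mm above the bench: a round dark collar, 56 mm outside, 22 mm tall, holding a bright sleeve with a square recess 27.8 mm across flats, 22 mm deep, no chamfer. The square stands at ANY angle, NOT told by this point's axes: see it from above or find it by feel. The sleeve cannot be turned by hand.
- turret_hub (a point): Centre of the turning table's top hub, on its axis, 48 mm above the bench; x points away from the empty socket, z up. At 120 degrees either side of the empty socket two like collars are already filled with other tools, fixed there, tops 111 and 93 mm above the bench.
- former: Loose steel tool standing upright, 0.45 kg (varies), 72 mm tall. Origin: centre of underside, z up. From the bottom: square tang 26 x 26 mm, 20 mm long (lowest 2.5 mm tapers to 24 mm); round flange 48 mm across from 20 to 26 mm; square body 30 x 30 mm from 26 to 64 mm; low dome. Flats of tang and body line up with each other and with its x and y axes.
- former_grip (a point): On the former's square body, 50 mm above its underside; grip it here across two flats, tips above the flange. Fully home, the flange rests on the collar with the tang 20 mm inside; 4 degrees of turn off the square either way still lets it in. Once more than the 2.5 mm taper is in, it only needs pressing down: turning on would drag the table round.
- ball_stake: Bystander: loose round steel stake with a ball head, round foot 38 mm across, 64 mm tall, about 90 mm from the former. Origin at its underside. Does not fit.
- collar: Bystander: loose dark steel ring, 42 mm across, 14 mm high, about 90 mm from the former. Origin at its underside.
- hammer: Bystander: hammer lying across the far side of the bench.
- spun_bowl: Bystander: steel bowl, 160 mm across, 65 mm high, on the right (-y) of the bench.
- spanner: Bystander: spanner lying on the left (+y) of the bench.
- tin: Bystander: plain metal can, 64 mm across, 90 mm high, on the right far side.
- post0 (a point): Top of a round upright steel push post, 12 mm across, 60 mm tall, on the turning table 100 mm from its axis, 60 degrees counterclockwise (from above) of the empty socket; the top is 100 mm above the bench.
- post1 (a point): Top of a round upright steel push post, 12 mm across, 60 mm tall, on the turning table 100 mm from its axis, opposite the empty socket; the top is 100 mm above the bench.
- post2 (a point): Top of a round upright steel push post, 12 mm across, 60 mm tall, on the turning table 100 mm from its axis, 60 degrees clockwise of the empty socket; the top is 100 mm above the bench.
Things that resemble listed ones, but are neither listed nor needed, are in the scene too. Leave any green look-alike of the former alone.

How it is judged:
By the outcome, as a careful person would: the job done as asked, in the order asked, and still so for the second after the job is handed in, with the robot touching nothing.
It also fails if it takes over 72 s, if anything falls off the work surface, if the arm or the gripper's body presses on something with over 40 N, if the wrist force passes 120 N, or if a joint passes its speed limit or range.

## Working session

There is one attempt and no reset: what is moved stays moved. The work goes in short steps, Python scripts to look and compute and a shell command to move; the robot and the scene stay as the last step left them, time stands still between calls to the robot, and variables do not carry over. Pictures are saved under pics/ and viewed, at most 10 in all, crops included, and the job is handed in when it is done.

```bash
mkdir -p pics
python3 - <<'E'
from cell import *
import cv2,numpy as np
for n in("top","side"):
    im=camera(n); cv2.imwrite(f"pics/{n}0.png",im); c=calibration(n); print(n,{k:np.round(v,4).tolist() for k,v in c.items()})
print(read_state())
E
```

```text
top {'intrinsics': [[488.1984, 0.0, 317.3466], [0.0, 488.1984, 231.9212], [0.0, 0.0, 1.0]], 'R': [[-0.0231, -0.9997, -0.006], [-0.9888, 0.0237, -0.1472], [0.1473, 0.0025, -0.9891]], 't': [0.0253, 0.6392, 1.4051]}
side {'intrinsics': [[550.705, 0.0, 321.0578], [0.0, 550.705, 238.9702], [0.0, 0.0, 1.0]], 'R': [[-0.9999, -0.0111, 0.0068], [-0.0118, 0.5588, -0.8292], [0.0054, -0.8292, -0.5589]], 't': [0.6019, 0.0669, 1.347]}
{'time': 0.1, 'joint_pos': array([ 1.07769148e+00,  3.78029250e-01,  7.97144977e-02,  1.27436350e+00,
       -3.38435595e-05,  1.46052117e+00]), 'qd': array([-0.00038411, -0.00196472,  0.00273602,  0.00087597, -0.00055403,
        0.00055128]), 'effort': array([ 1.13353857e-03, -4.64696181e+01,  2.70580477e+01,  1.20431543e-02,
       -2.28251597e-04, -8.19364033e-06]), 'tcp_pos': array([0.21451746, 0.53289273, 0.2554144 ]), 'tcp_rot': array([ 1.90247990e-01,  9.81735614e-01, -9.03494178e-04, -2.63435208e-04]), 'wrist_force': array([ 0.15117225, -0.10112534,  0.63229596]), 'ft_torque': array([-0.00842916,  0.00294479, -0.02467019]), 'finger_force': 0.0, 'grip_width': 0.9955084749540429}
```

View pics/top0.png

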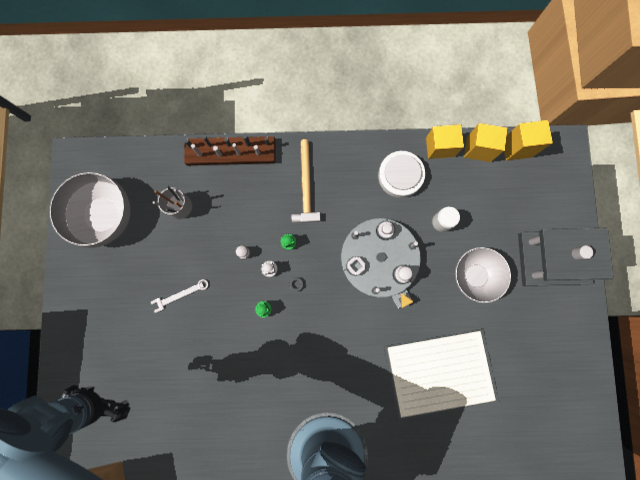

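View pics/side0.png

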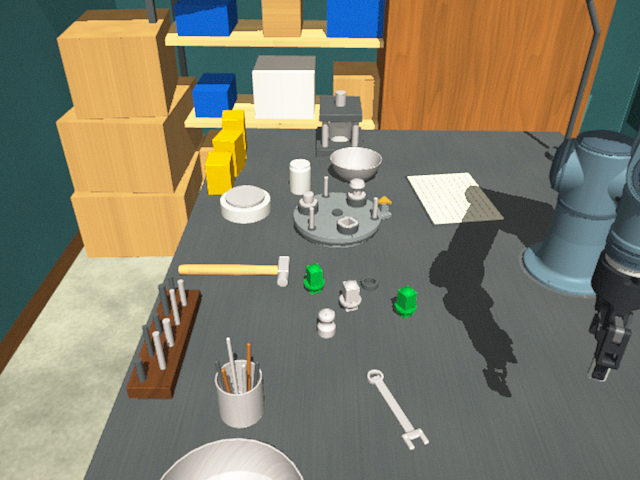

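Former candidates in the top view are steel (269,268), ball-headed (242,252), and green (288,241) and (263,309). The steel one at (269,268), side view (350,294), has the flange and square body. The ball head is the stake, and the greens are look-alikes. I'll confirm this in a crop.

```bash
cat > h.py <<'E'
from cell import *
import cv2,numpy as np
def proj(n,X):
    c=calibration(n); p=c["intrinsics"]@(np.array(c["R"])@np.array(X,float)+c["t"]); return p[:2]/p[2]
def ray(n,u,v,z):
    c=calibration(n);R=np.array(c["R"]);d=R.T@np.linalg.inv(c["intrinsics"])@[u,v,1];o=-R.T@np.array(c["t"])
    return o+d*(z-o[2])/d[2]
def crop(im,x,y,w,h,s): return cv2.resize(im[y:y+h,x:x+w],None,fx=s,fy=s,interpolation=cv2.INTER_CUBIC)
E
python3 - <<'E'
from h import *
t=cv2.imread("pics/top0.png");s=cv2.imread("pics/side0.png")
a=crop(t,335,210,100,100,4);b=crop(t,230,225,100,100,4);c=crop(s,290,170,130,66,3);d=crop(s,310,260,80,66,3)
out=np.zeros((600,800,3),np.uint8);out[:400,:400]=a;out[:400,400:]=b;out[400:598,:390]=c;out[400:598,400:640]=d
cv2.imwrite("pics/crop1.png",out)
for n in("top","side"):print(n)
E
```

```text
top
side
```

View pics/crop1.png

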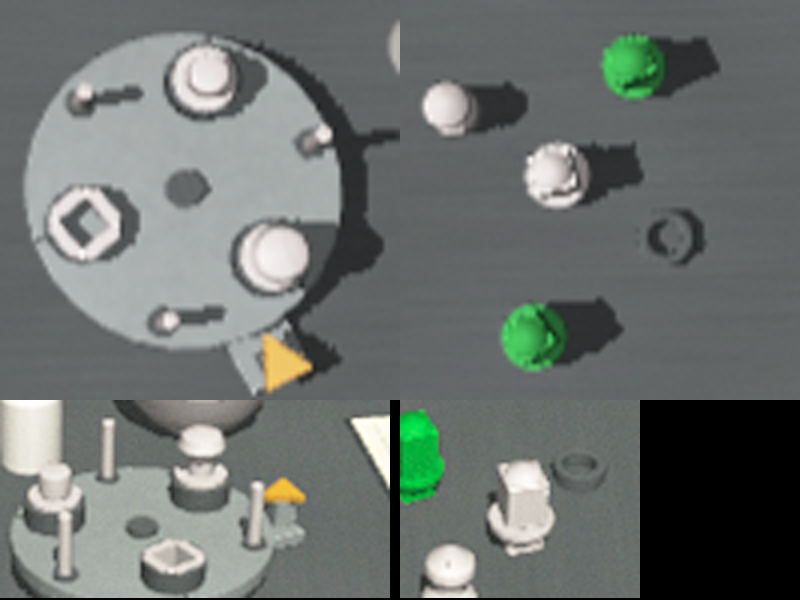

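The crop shows the empty square socket at top (356.5,265.5), the hub at (381.5,257) and the brass tip at about (400.5,293.5). Post0 is at (377,289), post1 at (415,242) and post2 at (356,234). The steel former is at (269,268) and has a square body, flange and tang, so it is the one meant. Next I'll turn these pixels into positions.

```bash
cat > m.py <<'E'
from h import *
T=lambda u,v,ox=335,oy=210,s=4:((u+.5)/s-.5+ox,(v+.5)/s-.5+oy)
hub=ray("top",*T(187,188),.048)
print("hub",hub)
for n,p,z in(("sock",(85,223),.062),("tip",(262,335),.047),("p0",(170,317),.1),("p1",(322,130),.1),("p2",(85,93),.1),("arrowbase",(288,380),.047)):
    X=ray("top",*T(*p),z);d=X-hub;print(n,X.round(4),"r",np.hypot(*d[:2]).round(4),"ang",np.degrees(np.arctan2(d[1],d[0]))%360)
f=ray("top",*T(155,172,230,225),.068);print("former top",f)
print("former side",ray("side",*T(525,470,310-400/3,260-400/3,3),.070), ray("side",*T(523,545,310-400/3,260-400/3,3),0.0))
E
python3 m.py
```

```text
hub [ 0.56131179 -0.17686245  0.048     ]
sock [ 0.5362 -0.0998  0.062 ] r 0.0811 ang 108.05397633478785
tip [ 0.4526 -0.2271  0.047 ] r 0.1198 ang 204.79323810063568
p0 [ 0.4656 -0.1544  0.1   ] r 0.0983 ang 166.7903252290114
p1 [ 0.5956 -0.2682  0.1   ] r 0.0976 ang 290.5860928506411
p2 [ 0.6263 -0.1002  0.1   ] r 0.1006 ang 49.71382043095494
arrowbase [ 0.4197 -0.2444  0.047 ] r 0.1569 ang 205.50025994911005
former top [0.53516346 0.15470096 0.068     ]
former side [0.53596616 0.16364331 0.07      ] [5.34820943e-01 1.63930260e-01 1.11022302e-16]
```

```bash
cat > fit.py <<'E'
from h import *
from scipy.optimize import least_squares
def parts(x,y,th,z0=0):
    c,s=np.cos(th),np.sin(th)
    def sq(a,z):return [(x+c*i-s*j,y+s*i+c*j,z+z0) for i,j in((a,a),(-a,a),(-a,-a),(a,-a))]
    def ci(r,z):return [(x+r*np.cos(k),y+r*np.sin(k),z+z0) for k in np.linspace(0,6.283,33)]
    return [sq(.012,0)+sq(.013,.0025)+sq(.013,.02),ci(.024,.02)+ci(.024,.026),sq(.015,.026)+sq(.015,.064)+ci(.008,.071)]
def sil(n,P,box,k=4):
    x0,y0,w,h=box;m=np.zeros((h*k,w*k),np.uint8)
    for p in P:
        q=np.array([proj(n,X) for X in p]);q=(q-[x0,y0]+.5)*k-.5
        cv2.fillPoly(m,[cv2.convexHull(q.round().astype(np.int32))],255)
    return cv2.resize(m,(w,h),interpolation=cv2.INTER_AREA)/255.
def fitformer(ims,boxes,x,y):
    M={n:(lambda g:np.clip((g-95.)/60,0,1))(cv2.cvtColor(ims[n],cv2.COLOR_BGR2GRAY)[b[1]:b[1]+b[3],b[0]:b[0]+b[2]]) for n,b in boxes.items()}
    best=[]
    for th in np.radians(np.arange(0,90,5)):
      for dx in(-.004,0,.004):
        for dy in(-.004,0,.004):
          e=sum(abs(sil(n,parts(x+dx,y+dy,th),b)-M[n]).sum() for n,b in boxes.items());best.append((e,x+dx,y+dy,th))
    b0=min(best)
    from scipy.optimize import minimize
    f=lambda p:sum(abs(sil(n,parts(p[0],p[1],p[2]/20),b)-M[n]).sum() for n,b in boxes.items())
    r=minimize(f,[b0[1],b0[2],b0[3]*20],method="Nelder-Mead",options=dict(initial_simplex=[[b0[1],b0[2],b0[3]*20],[b0[1]+.004,b0[2],b0[3]*20],[b0[1],b0[2]+.004,b0[3]*20],[b0[1],b0[2],b0[3]*20+1.5]],maxiter=150))
    return r.x[0],r.x[1],np.degrees(r.x[2]/20),r.fun,M
def turretpts(x,y,a,p):
    # x,y axis ; a socket dir ; p pointer dir
    d=lambda t,r,z:(x+r*np.cos(t),y+r*np.sin(t),z)
    return [d(a,.08,.062),d(a+np.pi/3,.1,.1),d(a+np.pi,.1,.1),d(a-np.pi/3,.1,.1),d(0,0,.048),d(p,.122,.047)]
if __name__=="__main__":
    t=cv2.imread("pics/top0.png");s=cv2.imread("pics/side0.png")
    r=fitformer(dict(top=t,side=s),dict(top=(255,255,26,26),side=(333,272,32,44)),.535,.159)
    print("former",np.round(r[:4],4))
    T=lambda u,v,ox=335,oy=210,k=4:((u+.5)/k-.5+ox,(v+.5)/k-.5+oy)
    obs=[T(85,223),T(170,317),T(322,130),T(85,93),T(187,188),T(262,335)]
    S=lambda u,v:T(u,v-400,290,170,3)
    obs2=[S(174,555),S(256,487),S(107,423),S(66,516),S(142,527)]
    def f(p):
        X=turretpts(*p);return np.concatenate([proj("top",a)-o for a,o in zip(X,obs)]+[proj("side",a)-o for a,o in zip(X,obs2)])
    r2=least_squares(f,[.56,-.177,1.9,3.57],loss="soft_l1",x_scale=[.01,.01,.1,.1]);print("turret",r2.x[:2].round(4),np.degrees(r2.x[2:]).round(1));print(r2.fun.reshape(-1,2).round(1).tolist())
    a=crop(t,340,215,80,90,6)[:540,:480];b=crop(t,255,255,26,26,10);c=crop(s,333,272,32,32,10)
    for q in turretpts(*r2.x):
        u=((proj("top",q)-[340,215]+.5)*6-.5).astype(int);cv2.circle(a,tuple(map(int,u)),3,(0,0,255),-1)
    for n,im,o in(("top",b,(255,255)),("side",c,(333,272))):
        for p in parts(r[0],r[1],np.radians(r[2])):
            q=np.array([proj(n,X) for X in p]);q=((q-o+.5)*10-.5).astype(np.int32);cv2.polylines(im,[q[:4] if len(q)<9 else q],False,(0,0,255),1);cv2.polylines(im,[q[4:8]],True,(255,0,0),1)
    out=np.zeros((590,800,3),np.uint8);out[:540,:480]=a;out[:260,480:740]=b;out[265:585,480:800]=c;cv2.imwrite("pics/fit.png",out)
E
python3 fit.py
```

```text
Traceback (most recent call last):
  File "fit.py", line 32, in <module>
    r=fitformer(dict(top=t,side=s),dict(top=(255,255,26,26),side=(333,272,32,44)),.535,.159)
  File "fit.py", line 20, in fitformer
    e=sum(abs(sil(n,parts(x+dx,y+dy,th),b)-M[n]).sum() for n,b in boxes.items());best.append((e,x+dx,y+dy,th))
  File "fit.py", line 20, in <genexpr>
    e=sum(abs(sil(n,parts(x+dx,y+dy,th),b)-M[n]).sum() for n,b in boxes.items());best.append((e,x+dx,y+dy,th))
              ~~~^^^^^^^^^^^^^^^^^^^^^^^^^
  File "fit.py", line 11, in sil
    q=np.array([proj(n,X) for X in p]);q=(q-[x0,y0]+.5)*k-.5
                ~~~~^^^^^
  File "h.py", line 4, in proj
    c=calibration(n); p=c["intrinsics"]@(np.array(c["R"])@np.array(X,float)+c["t"]); return p[:2]/p[2]
ValueError: time passes only in moves, steps and waits
```

```bash
sed -i '2a import functools\nfrom cell import calibration as _c\ncalibration=functools.cache(_c)' h.py; python3 fit.py
```

```text
former [5.362000e-01 1.605000e-01 1.154530e+01 3.089157e+02]
turret [ 0.5621 -0.1736] [109.  206.1]
[[-0.6, 0.1], [0.0, 0.6], [-0.0, 0.4], [-0.7, -0.5], [-1.1, -0.2], [0.0, 0.0], [-0.0, -0.3], [0.4, -1.5], [-0.3, -1.1], [-0.2, -0.7], [-0.1, -1.8]]
```

View pics/fit.png

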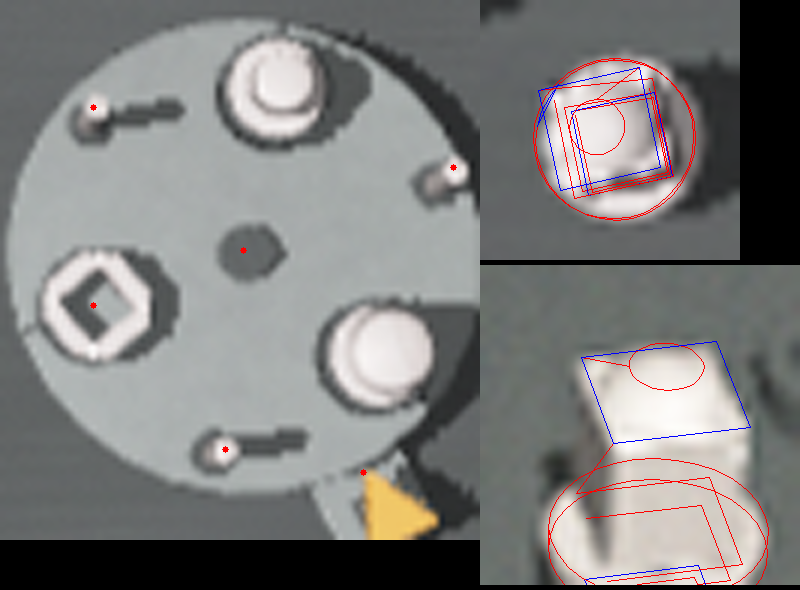

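The overlay agrees well. The former is at about (0.536,0.160) with yaw 11.5°. The turret axis is at (0.562,-0.1745), the socket at 109° and the pointer at 206°. I'll grip post2 and swing it about 97° counterclockwise.

```bash
cat > plan.py <<'E'
# usage: plan.py "x,y,z,phi" ... -> dp (units 40mm) and rot wz (units 8deg) from current measured pose; phi = world yaw of tool x
import sys
from cell import read_state
import numpy as np
from scipy.spatial.transform import Rotation as Ro
s=read_state();R=Ro.from_quat(s["tcp_rot"]).as_matrix();p=s["tcp_pos"];ph=np.degrees(np.arctan2(R[1,0],R[0,0]))
print("t",round(s["time"],2),"tcp",p.round(4),"phi",ph.round(2),"tilt",R[:,2].round(4),"F",np.round(s["wrist_force"],1),"j6",s["joint_pos"][5].round(2),"grip",round(s["grip_width"],3),round(s["finger_force"],1))
for a in sys.argv[1:]:
    v=np.array(eval(a),float);f=ph if len(v)<4 else v[3];d=(R.T@(v[:3]-p))/.04
    print(v.round(4),"dp",d.round(3),"|mm|",(np.linalg.norm(d)*40).round(0),"wz",round(-(((f-ph+180)%360)-180)/8,3))
E
python3 plan.py .6276,-.099,.2 .6276,-.099,.092
```

```text
t 0.1 tcp [0.2145 0.5329 0.2554] phi 158.07 tilt [-9.0e-04 -1.7e-03 -1.0e+00] F [ 0.2 -0.1  0.6] j6 1.46 grip 0.996 0.0
[ 0.6276 -0.099   0.2   ] dp [-15.481 -10.794   1.403] |mm| 757.0 wz -0.0
[ 0.6276 -0.099   0.092 ] dp [-15.481 -10.788   4.103] |mm| 772.0 wz -0.0
```

```bash
R='[-15.48,-10.79,1.4]'; python3 -m handwheel '{"dp":[[-15.48,-10.79,1.4],[-15.48,-10.79,1.4],[-15.48,-10.79,1.4],[-15.48,-10.79,1.4],[-15.48,-10.79,1.4],[-15.48,-10.79,1.4],[-15.48,-10.79,1.4],[-15.48,-10.79,1.4],[-15.48,-10.79,1.4],[-15.48,-10.79,1.4]],"rotation":[[0,0,0],[0,0,0],[0,0,0],[0,0,0],[0,0,0],[0,0,0],[0,0,0],[0,0,0],[0,0,0],[0,0,0]],"jaw":[0.5,0.5,0.5,0.5,0.5,0.5,0.5,0.5,0.5,0.5]}' 40; python3 plan.py .6276,-.099,.2
```

```text
time: 1.35
tcp_pos: [0.5566, 0.0099, 0.2096]
tcp_rot: [0.19, 0.982, 0.0, -0.0]
wrist_force: [1.2, 0.1, 0.5]
grip_width: 0.505
finger_force: 0.0
t 1.35 tcp [0.5566 0.0099 0.2096] phi 158.05 tilt [-4.e-04  4.e-04 -1.e+00] F [1.2 0.1 0.5] j6 0.29 grip 0.505 0.0
[ 0.6276 -0.099   0.2   ] dp [-2.665 -1.862  0.237] |mm| 130.0 wz -0.0
```

```bash
python3 -m handwheel '{"dp":[[-2.66,-1.86,0.24],[-2.66,-1.86,0.24],[-2.66,-1.86,0.24],[-2.66,-1.86,0.24],[-2.66,-1.86,1.24],[-2.66,-1.86,2.0],[-2.66,-1.86,2.0]],"rotation":[[0,0,0],[0,0,0],[0,0,0],[0,0,0],[0,0,0],[0,0,0],[0,0,0]],"jaw":[0.5,0.5,0.5,0.5,0.5,0.5,0.5]}'; python3 plan.py .6276,-.099,.092
python3 - <<'E'
from h import *
t=camera("top");s=camera("side")
out=np.zeros((500,800,3),np.uint8);out[:400,:400]=crop(t,330,200,100,100,4);out[:400,400:]=crop(s,270,130,133,133,3)[:400,:400]
cv2.imwrite("pics/post.png",out)
E
```

```text
time: 2.22
tcp_pos: [0.6238, -0.0946, 0.1278]
tcp_rot: [0.189, 0.982, 0.0, -0.003]
wrist_force: [-0.9, 0.7, 0.8]
grip_width: 0.501
finger_force: 0.0
t 2.23 tcp [ 0.6238 -0.0946  0.1278] phi 158.19 tilt [-0.0063  0.002  -1.    ] F [-0.9  0.7  0.8] j6 0.13 grip 0.501 0.0
[ 0.6276 -0.099   0.092 ] dp [-0.136 -0.067  0.893] |mm| 36.0 wz -0.0Traceback (most recent call last):
  File "<stdin>", line 3, in <module>
ValueError: could not broadcast input array from shape (399,399,3) into shape (400,400,3)
```

```bash
python3 - <<'E'
from h import *
t=camera("top");s=camera("side")
out=np.zeros((400,800,3),np.uint8);out[:400,:400]=crop(t,330,200,100,100,4);out[:399,400:799]=crop(s,270,130,133,133,3)
cv2.imwrite("pics/post.png",out)
E
python3 plan.py .6276,-.099,.092
```

```text
t 2.42 tcp [ 0.6279 -0.0965  0.1322] phi 158.12 tilt [ 3.1e-03 -6.0e-04 -1.0e+00] F [-0.1  0.6 -0.2] j6 0.13 grip 0.503 0.0
[ 0.6276 -0.099   0.092 ] dp [-0.013 -0.061  1.005] |mm| 40.0 wz -0.0
```

View pics/post.png

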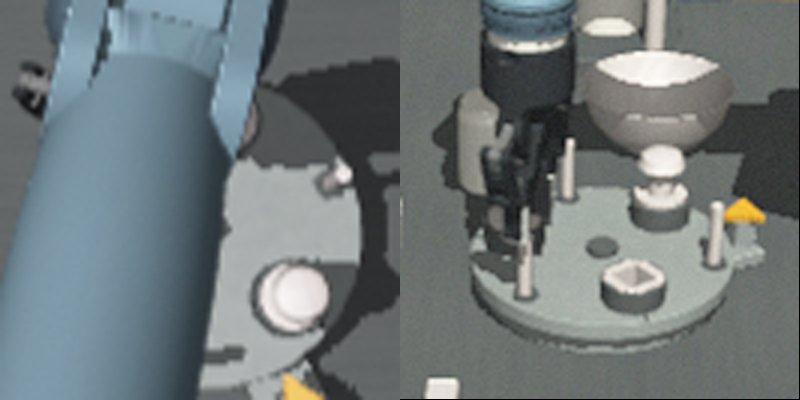

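The side view shows the fingertips at about (520,215), just over post2's top at (525,210). I'll descend and close.

```bash
python3 -m handwheel '{"dp":[[0,-0.06,0.5],[0,-0.06,1.0],[0,-0.06,1.0],[0,-0.06,1.0],[0,-0.06,1.0],[0,-0.06,1.0]],"rotation":[[0,0,0],[0,0,0],[0,0,0],[0,0,0],[0,0,0],[0,0,0]],"jaw":[0.5,0.5,0.5,1,1,1]}' 30; python3 -c "
import numpy as np
c=np.array([.562,-.1745])
print([ (np.round(-.1*np.array([np.cos(np.radians(49))-np.cos(np.radians(49+d)),np.sin(np.radians(49))-np.sin(np.radians(49+d))])*1000,1)).tolist() for d in range(0,100,10)])"; python3 plan.py  $(python3 -c "
import numpy as np
for d in list(range(0,100,10))+[97]:
  a=np.radians(49+d);print('%.4f,%.4f,.092'%(.562+.1*np.cos(a),-.1745+.1*np.sin(a)),end=' ')")
```

```text
time: 3.18
tcp_pos: [0.6278, -0.0977, 0.0919]
tcp_rot: [0.19, 0.982, 0.002, 0.002]
wrist_force: [1.9, 4.9, 2.7]
grip_width: 0.134
finger_force: 29.2
[[-0.0, -0.0], [-14.1, 10.2], [-29.8, 17.9], [-46.5, 22.7], [-63.9, 24.5], [-81.2, 23.3], [-98.2, 19.1], [-114.1, 12.0], [-128.5, 2.2], [-141.1, -9.9]]
t 3.17 tcp [ 0.6278 -0.0977  0.0919] phi 158.14 tilt [ 0.0044  0.0029 -1.    ] F [1.9 4.9 2.7] j6 0.13 grip 0.134 29.2
[ 0.6276 -0.099   0.092 ] dp [-0.007 -0.032 -0.003] |mm| 1.0 wz -0.0
[ 0.6135 -0.0888  0.092 ] dp [ 0.415  0.074 -0.004] |mm| 17.0 wz -0.0
[ 0.5978 -0.0811  0.092 ] dp [ 0.851  0.106 -0.005] |mm| 34.0 wz -0.0
[ 0.5811 -0.0763  0.092 ] dp [ 1.284  0.062 -0.006] |mm| 51.0 wz -0.0
[ 0.5637 -0.0745  0.092 ] dp [ 1.704 -0.058 -0.008] |mm| 68.0 wz -0.0
[ 0.5464 -0.0757  0.092 ] dp [ 2.094 -0.247 -0.01 ] |mm| 84.0 wz -0.0
[ 0.5294 -0.0799  0.092 ] dp [ 2.45  -0.503 -0.012] |mm| 100.0 wz -0.0
[ 0.5135 -0.087   0.092 ] dp [ 2.752 -0.816 -0.015] |mm| 115.0 wz -0.0
[ 0.4991 -0.0968  0.092 ] dp [ 2.995 -1.177 -0.017] |mm| 129.0 wz -0.0
[ 0.4865 -0.1089  0.092 ] dp [ 3.175 -1.575 -0.019] |mm| 142.0 wz -0.0
[ 0.4791 -0.1186  0.092 ] dp [ 3.256 -1.869 -0.021] |mm| 150.0 wz -0.0
```

```bash
python3 -m handwheel '{"dp":[[0.42,0.09,0],[0.85,0.12,0],[1.28,0.08,0],[1.70,-0.04,0],[2.09,-0.23,0],[2.45,-0.49,0],[2.75,-0.80,0],[3.0,-1.16,0],[3.18,-1.55,0],[3.18,-1.55,0]],"rotation":[[0,0,0],[0,0,0],[0,0,0],[0,0,0],[0,0,0],[0,0,0],[0,0,0],[0,0,0],[0,0,0],[0,0,0]],"jaw":[1,1,1,1,1,1,1,1,1,1]}'; python3 plan.py .4791,-.1186,.092
python3 - <<'E'
from h import *
t=camera("top");s=camera("side")
cv2.imwrite("pics/t2.png",t);cv2.imwrite("pics/s2.png",s)
out=np.zeros((600,800,3),np.uint8);out[:400,:400]=crop(t,335,210,100,100,4);out[:399,400:799]=crop(s,270,130,133,133,3)
cv2.imwrite("pics/turn.png",out)
E
python3 plan.py
```

```text
time: 4.42
tcp_pos: [0.4794, -0.1023, 0.0912]
tcp_rot: [0.189, 0.982, 0.006, -0.005]
wrist_force: [-14.8, 20.6, 24.3]
grip_width: 0.124
finger_force: 33.5
t 4.42 tcp [ 0.4794 -0.1023  0.0912] phi 158.27 tilt [-0.007   0.0144 -0.9999] F [-14.8  20.6  24.3] j6 0.03 grip 0.124 33.5
[ 0.4791 -0.1186  0.092 ] dp [-0.144 -0.38  -0.026] |mm| 16.0 wz -0.0
t 4.53 tcp [ 0.4794 -0.1024  0.0912] phi 158.27 tilt [-0.0076  0.014  -0.9999] F [-15.4  20.6  25.3] j6 0.03 grip 0.124 33.5
```

View pics/turn.png

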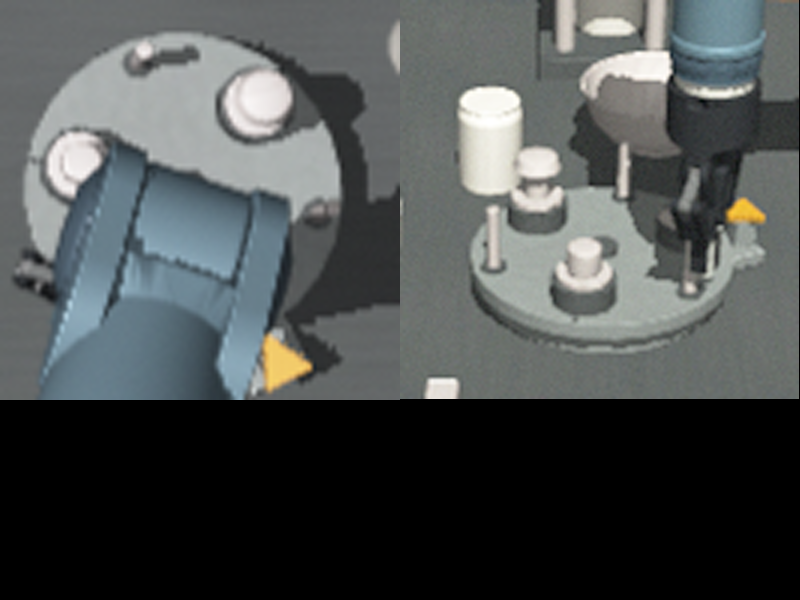

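```bash
cat > ang.py <<'E'
from h import *
import sys
# ang.py u v z offset : angle of a table feature about axis
c=np.array([.562,-.1745])
def ang(n,u,v,z):
    d=ray(n,u,v,z)[:2]-c;return np.degrees(np.arctan2(d[1],d[0]))%360,np.hypot(*d)
if __name__=="__main__":
    T=lambda u,v:((u+.5)/4-.5+335,(v+.5)/4-.5+210)
    S=lambda u,v:((u-400+.5)/3-.5+270,(v+.5)/3-.5+130)
    print("p1",ang("top",*T(147,47),.1),ang("side",*S(494,208),.1),"p0",ang("top",*T(327,205),.1),ang("side",*S(624,146),.1),"tool+120",ang("top",*T(262,97),.093))
E
python3 ang.py; python3 plan.py .4791,-.1186,.092
```

```text
p1 (np.float64(16.528224537462105), np.float64(0.10081170633402775)) (np.float64(19.838207427303402), np.float64(0.09947840137674475)) p0 (np.float64(258.0163179360868), np.float64(0.09652364924479709)) (np.float64(256.1781621954472), np.float64(0.08472066417196902)) tool+120 (np.float64(318.114634936875), np.float64(0.07977853296986123))
t 4.53 tcp [ 0.4794 -0.1024  0.0912] phi 158.27 tilt [-0.0076  0.014  -0.9999] F [-15.4  20.6  25.3] j6 0.03 grip 0.124 33.5
[ 0.4791 -0.1186  0.092 ] dp [-0.144 -0.38  -0.026] |mm| 16.0 wz -0.0
```

```bash
python3 -m handwheel '{"dp":[[0.05,-0.15,0],[0.10,-0.35,0],[0.10,-0.35,0],[0.10,-0.35,0],[0.10,-0.35,0]],"rotation":[[0,0,0],[0,0,0],[0,0,0],[0,0,0],[0,0,0]],"jaw":[1,1,1,1,1]}'
python3 - <<'E'
from h import *
t=camera("top");s=camera("side")
cv2.imwrite("pics/t3.png",t);cv2.imwrite("pics/s3.png",s)
# bright blob centroids near expected post tops / tools
from ang import ang
for n,im in(("top",t),("side",s)):
    g=cv2.cvtColor(im,cv2.COLOR_BGR2GRAY)
    for nm,off,r in(("p1",180,.1),("p0",60,.1)):
        for th in np.arange(198,214,1.0):
            a=np.radians(th+off);top=proj(n,[.562+r*np.cos(a),-.1745+r*np.sin(a),.1])
            u,v=top.round().astype(int);print(n,nm,th,int(g[v-1:v+2,u-1:u+2].mean()),end="; ")
    print()
E
python3 plan.py
```

```text
time: 5.15
tcp_pos: [0.4702, -0.1141, 0.0906]
tcp_rot: [0.188, 0.982, 0.006, -0.005]
wrist_force: [-16.0, 18.9, 22.4]
grip_width: 0.123
finger_force: 33.6
top p1 198.0 176; top p1 199.0 176; top p1 200.0 176; top p1 201.0 177; top p1 202.0 187; top p1 203.0 187; top p1 204.0 198; top p1 205.0 206; top p1 206.0 223; top p1 207.0 223; top p1 208.0 203; top p1 209.0 192; top p1 210.0 165; top p1 211.0 165; top p1 212.0 133; top p1 213.0 133; top p0 198.0 155; top p0 199.0 155; top p0 200.0 124; top p0 201.0 127; top p0 202.0 127; top p0 203.0 161; top p0 204.0 208; top p0 205.0 208; top p0 206.0 220; top p0 207.0 220; top p0 208.0 204; top p0 209.0 186; top p0 210.0 186; top p0 211.0 174; top p0 212.0 174; top p0 213.0 169; 
side p1 198.0 109; side p1 199.0 102; side p1 200.0 102; side p1 201.0 102; side p1 202.0 116; side p1 203.0 117; side p1 204.0 117; side p1 205.0 159; side p1 206.0 159; side p1 207.0 160; side p1 208.0 205; side p1 209.0 205; side p1 210.0 205; side p1 211.0 178; side p1 212.0 178; side p1 213.0 178; side p0 198.0 99; side p0 199.0 99; side p0 200.0 98; side p0 201.0 98; side p0 202.0 111; side p0 203.0 128; side p0 204.0 128; side p0 205.0 145; side p0 206.0 144; side p0 207.0 144; side p0 208.0 122; side p0 209.0 88; side p0 210.0 88; side p0 211.0 63; side p0 212.0 63; side p0 213.0 54; 
t 5.25 tcp [ 0.4702 -0.1141  0.0906] phi 158.28 tilt [-0.0087  0.0131 -0.9999] F [-14.1  18.4  21.4] j6 0.0 grip 0.123 33.6
```

Both posts show the socket at about 206°. I'll release and rise clear, backing off toward +y so the view opens up.

```bash
python3 -m handwheel '{"dp":[[0,0,0],[0,0,0],[0,0,-1.5],[0,0,-3],[0,0,-3.5],[0,2,-3.5],[0,4,-3.5],[0,5,-3.5],[0,5,-3.5],[0,5,-3.5]],"rotation":[[0,0,0],[0,0,0],[0,0,0],[0,0,0],[0,0,0],[0,0,0],[0,0,0],[0,0,0],[0,0,0],[0,0,0]],"jaw":[0.6,0.6,0.5,0.4,0.3,0.2,0,0,0,0]}'
python3 - <<'E'
from h import *
t=camera("top");s=camera("side")
cv2.imwrite("pics/t4.png",t);cv2.imwrite("pics/s4.png",s)
out=np.zeros((600,800,3),np.uint8);out[:400,:400]=crop(t,335,210,100,100,4);out[:399,400:799]=crop(s,270,130,133,133,3);out[400:,:]=cv2.resize(s[60:160+60],(800,200))
out[400:600]=0;out[400:600,:200]=crop(t,382,272,25,25,8)
cv2.imwrite("pics/after.png",out)
E
python3 plan.py .536,.160,.2,11.5 .536,.160,.2,101.5
```

```text
time: 6.5
tcp_pos: [0.5511, 0.065, 0.2301]
tcp_rot: [0.19, 0.982, -0.0, 0.0]
wrist_force: [-0.4, -0.2, -0.3]
grip_width: 0.999
finger_force: 0.0
t 6.6 tcp [0.5505 0.0636 0.2301] phi 157.99 tilt [-1.e-04 -6.e-04 -1.e+00] F [-0.7  0.7  0.1] j6 0.39 grip 0.997 0.0
[ 0.536  0.16   0.2   11.5  ] dp [1.239 2.099 0.752] |mm| 102.0 wz 18.311
[  0.536   0.16    0.2   101.5  ] dp [1.239 2.099 0.752] |mm| 102.0 wz 7.061
```

View pics/after.png

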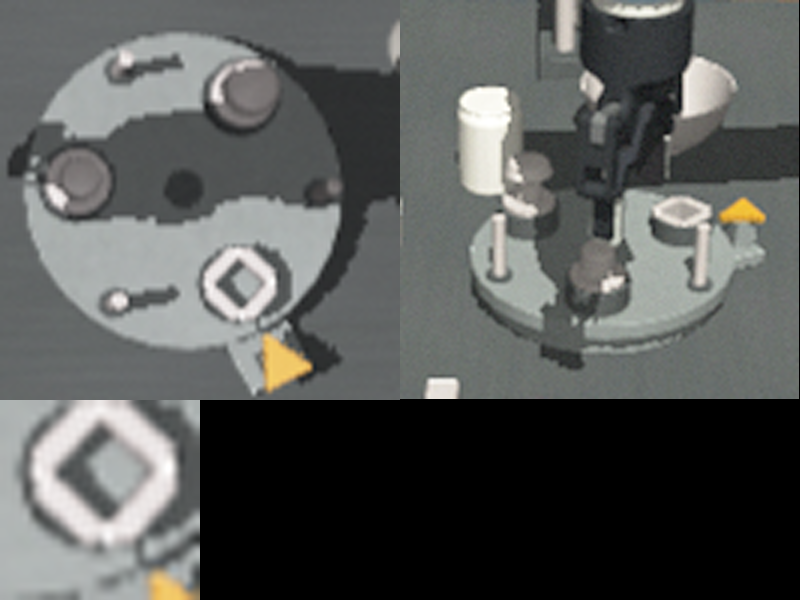

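The socket at (239,283) in the crop lies on the hub (184,188) to pointer-tip (262,335) line. Next I'll measure the table angle and the square's orientation.

```bash
cat > sq.py <<'E'
from h import *
from scipy.optimize import least_squares,minimize
from fit import turretpts
t=cv2.imread("pics/t4.png");s=cv2.imread("pics/s4.png")
T=lambda u,v,ox=335,oy=210,k=4:((u+.5)/k-.5+ox,(v+.5)/k-.5+oy)
S=lambda u,v:T(u-400,v,270,130,3)
for wt,im,cen in(("top",t,T(239,283)),("side",s,S(682,211))):
    g=cv2.cvtColor(im,cv2.COLOR_BGR2GRAY);k=8
    x0,y0=int(cen[0])-14,int(cen[1])-14
    c=crop(g,x0,y0,28,28,k)
    for th in(170,185,200):
        b=(c>th).astype(np.uint8)
        cs,h=cv2.findContours(b,cv2.RETR_CCOMP,cv2.CHAIN_APPROX_NONE)
        hol=[q for q,hh in zip(cs,h[0]) if hh[3]>=0 and cv2.contourArea(q)>400]
        for q in hol:
            W=np.array([ray(wt,*T(u,v,x0,y0,k),.062)[:2] for u,v in q[:,0]])
            r=cv2.minAreaRect((W*1000).astype(np.float32));print(wt,th,"hole",np.round(r[0],1),np.round(r[1],1),"ang",round(r[2],1))
# table fit
obs=[T(239,283),T(117,299),None,T(122,62),T(184,188),T(262,335)]
obs=[T(239,283),None,T(122,62),T(117,299),T(184,188),T(262,335)]
obs2=[S(682,211),None,S(499,216),S(704,227),None,S(742,200) and None]
def f(p):
    X=turretpts(*p);return np.concatenate([proj("top",a)-o for a,o in zip(X,obs) if o]+[proj("side",a)-o for a,o in zip(X,obs2) if o])
r=least_squares(f,[.562,-.1745,3.6,3.6],loss="soft_l1",x_scale=[.01,.01,.1,.1]);print(r.x[:2].round(4),np.degrees(r.x[2:]).round(2));print(r.fun.reshape(-1,2).round(1).tolist())
print("socket",np.round(turretpts(*r.x)[0],4))
E
python3 sq.py
```

```text
top 170 hole [ 489.6 -210.1] [28.2 27.9] ang 45.2
top 185 hole [ 489.7 -210.2] [29.1 29.1] ang 45.2
top 200 hole [ 489.8 -210.2] [30.2 30.4] ang 45.1
side 170 hole [ 488.5 -205.9] [22.4 20.5] ang 45.6
side 185 hole [ 489.6 -206.4] [26.3 25.8] ang 45.4
side 200 hole [ 490.3 -206.5] [30.3 29.5] ang 45.9
[ 0.5613 -0.1727] [206.59 206.6 ]
[[-0.5, 0.1], [0.1, -0.9], [0.0, 0.5], [-0.7, 0.1], [0.1, 0.1], [-0.1, -0.6], [0.0, -0.1], [-0.0, -1.0]]
socket [ 0.4897 -0.2085  0.062 ]
```

```bash
python3 -m handwheel '{"dp":[[0.6,1.0,0],[1.24,2.1,0.5],[1.24,2.1,1.5],[1.24,2.1,2.0],[1.24,2.1,2.0],[1.24,2.1,2.0]],"rotation":[[0,0,-1.3],[0,0,-2.6],[0,0,-4.19],[0,0,-4.19],[0,0,-4.19],[0,0,-4.19]],"jaw":[0.2,0.2,0.2,0.2,0.2,0.2]}' 60; python3 plan.py .536,.1605,.058,191.5
```

```text
time: 7.35
tcp_pos: [0.5367, 0.1603, 0.1512]
tcp_rot: [-0.1, 0.995, 0.0, 0.001]
wrist_force: [-0.6, -0.5, 0.7]
grip_width: 0.802
finger_force: 0.0
t 7.35 tcp [0.5367 0.1603 0.1512] phi -168.55 tilt [ 1.5e-03  2.0e-04 -1.0e+00] F [-0.6 -0.5  0.7] j6 -0.02 grip 0.802 0.0
[5.360e-01 1.605e-01 5.800e-02 1.915e+02] dp [0.019 0.009 2.33 ] |mm| 93.0 wz -0.007
```

```bash
python3 -m handwheel '{"dp":[[0,0,1.2],[0,0,2.0],[0,0,2.33],[0,0,2.33],[0,0,2.33],[0,0,2.33],[0,0,2.33],[0,0,2.33]],"rotation":[[0,0,0],[0,0,0],[0,0,0],[0,0,0],[0,0,0],[0,0,0],[0,0,0],[0,0,0]],"jaw":[0.2,0.2,0.2,0.2,0.9,0.9,0.9,0.9]}' 60; python3 plan.py
```

```text
time: 8.35
tcp_pos: [0.5374, 0.1613, 0.0584]
tcp_rot: [-0.101, 0.995, -0.0, 0.002]
wrist_force: [0.1, -2.0, 6.0]
grip_width: 0.336
finger_force: 59.1
t 8.35 tcp [0.5374 0.1613 0.0584] phi -168.42 tilt [ 0.0032  0.     -1.    ] F [ 0.1 -2.   6. ] j6 -0.02 grip 0.336 59.1
```

```bash
python3 -m handwheel '{"dp":[[0,0,-1.5],[0,0,-3.0],[0,0,-3.6],[0,0,-3.6]],"rotation":[[0,0,0],[0,0,0],[0,0,0],[0,0,0]],"jaw":[0.9,0.9,0.9,0.9]}'; python3 plan.py .4897,-.2083,.2,225
```

```text
time: 8.85
tcp_pos: [0.537, 0.1617, 0.2024]
tcp_rot: [-0.101, 0.995, 0.0, 0.002]
wrist_force: [0.8, 0.5, -5.9]
grip_width: 0.342
finger_force: 61.9
t 8.85 tcp [0.537  0.1617 0.2024] phi -168.4 tilt [ 0.0035  0.001  -1.    ] F [ 0.8  0.5 -5.9] j6 -0.02 grip 0.342 61.9
[ 4.897e-01 -2.083e-01  2.000e-01  2.250e+02] dp [ 3.018 -8.823  0.048] |mm| 373.0 wz -4.175
```

```bash
python3 -m handwheel '{"dp":[[0.43,-1.26,0],[0.86,-2.52,0],[1.3,-3.8,0],[1.72,-5.04,0],[2.16,-6.3,0],[2.6,-7.6,0],[3.02,-8.82,0.05],[3.02,-8.82,0.05],[3.02,-8.82,0.9],[3.02,-8.82,0.9]],"rotation":[[0,0,-0.6],[0,0,-1.2],[0,0,-1.8],[0,0,-2.4],[0,0,-3.0],[0,0,-3.6],[0,0,-4.18],[0,0,-4.18],[0,0,-4.18],[0,0,-4.18]],"jaw":[0.9,0.9,0.9,0.9,0.9,0.9,0.9,0.9,0.9,0.9]}'
python3 - <<'E'
from h import *
t=camera("top");s=camera("side")
cv2.imwrite("pics/t5.png",t);cv2.imwrite("pics/s5.png",s)
c=proj("side",[.4897,-.2083,.08]).astype(int);print(c)
out=np.zeros((500,800,3),np.uint8)
out[:500,300:800]=crop(s,c[0]-25,c[1]-30,50,50,10);out[:300,:300]=crop(t,370,250,50,50,6)
cv2.imwrite("pics/hover.png",out)
E
python3 plan.py .4897,-.2083,.2,225
```

```text
time: 10.1
tcp_pos: [0.4849, -0.2058, 0.1605]
tcp_rot: [-0.383, 0.924, 0.004, -0.003]
wrist_force: [-1.8, 0.8, -5.4]
grip_width: 0.344
finger_force: 62.1
[363 193]
t 10.2 tcp [ 0.4875 -0.2071  0.1638] phi -134.93 tilt [-0.003   0.0021 -1.    ] F [ 0.2 -0.3 -4.4] j6 -1.31 grip 0.337 62.1
[ 4.897e-01 -2.083e-01  2.000e-01  2.250e+02] dp [-0.018 -0.057 -0.905] |mm| 36.0 wz 0.009
```

View pics/hover.png

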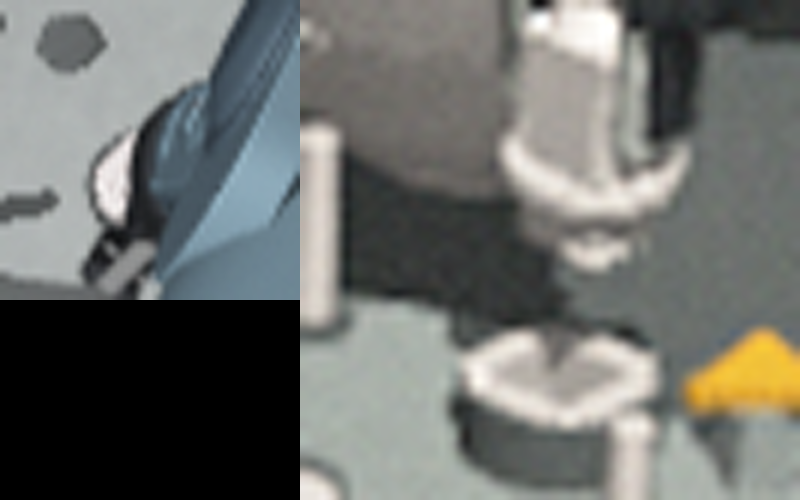

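The side crop shows the tang tip at about (595,262) and the socket mouth centre at about (560,375). The former seems to sit some mm toward the pointer, because of the offset in the grip. I'll quantify that.

```bash
cat > rel.py <<'E'
from h import *
from fit import parts
from scipy.spatial.transform import Rotation as Ro
s5=cv2.imread("pics/s5.png")
c=(363,193)
P=lambda u,v:np.array([(u-300+.5)/10-.5+c[0]-25,(v+.5)/10-.5+c[1]-30])
tcp=np.array([.4875,-.2071,.1638])
tx=np.array([-.707,-.707,0])
fl=P(597,170); # flange centre col
print("flange l/r cols",P(503,150)[0],P(691,150)[0],"tang low corner",P(597,268),"socket centre",P(560,376))
for sx in(.4897,):
    print("proj socket nominal",proj("side",[.4897,-.2083,.062]))
for d in(-.004,0,.004,.008,.012):
    o=tcp+tx*d
    b=np.array([proj("side",X) for X in parts(o[0],o[1],np.radians(45),o[2]-.058)[0][:4]])
    f=np.array([proj("side",X) for X in parts(o[0],o[1],np.radians(45),o[2]-.058)[1]])
    print(d,"flange",f[:,0].min().round(1),f[:,0].max().round(1),"v",f[:,1].max().round(1),"tang low",b[b[:,1].argmax()].round(1))
E
python3 rel.py
```

```text
flange l/r cols 357.85 376.65 tang low corner [367.25 189.35] socket centre [363.55 200.15]
proj socket nominal [363.60838421 199.46704641]
-0.004 flange 355.5 373.9 v 183.5 tang low [364.6 189. ]
0 flange 356.6 374.9 v 183.0 tang low [365.6 188.4]
0.004 flange 357.6 375.9 v 182.5 tang low [366.7 187.9]
0.008 flange 358.6 376.9 v 182.0 tang low [367.7 187.4]
0.012 flange 359.6 377.9 v 181.5 tang low [368.7 186.9]
```

```bash
python3 plan.py .4939,-.2041,.128,225
```

```text
t 10.2 tcp [ 0.4875 -0.2071  0.1638] phi -134.93 tilt [-0.003   0.0021 -1.    ] F [ 0.2 -0.3 -4.4] j6 -1.31 grip 0.337 62.1
[ 4.939e-01 -2.041e-01  1.280e-01  2.250e+02] dp [-0.168 -0.064  0.895] |mm| 37.0 wz 0.009
```

```bash
python3 -m handwheel '{"dp":[[-0.15,-0.03,0.4],[-0.15,-0.03,0.85],[-0.15,-0.03,0.85],[-0.15,-0.03,0.85],[-0.15,-0.03,0.85]],"rotation":[[0,0,0],[0,0,0],[0,0,0],[0,0,0],[0,0,0]],"jaw":[0.9,0.9,0.9,0.9,0.9]}'
python3 - <<'E'
from h import *
s=camera("side");t=camera("top")
cv2.imwrite("pics/s6.png",s);cv2.imwrite("pics/t6.png",t)
out=np.zeros((600,800,3),np.uint8)
out[:600,200:800]=crop(s,338,163,50,50,12);out[:200,:200]=crop(t,385,265,25,25,8)
cv2.imwrite("pics/low.png",out)
E
python3 plan.py .4939,-.2041,.128,225
```

```text
time: 10.82
tcp_pos: [0.4943, -0.2054, 0.1317]
tcp_rot: [-0.383, 0.924, -0.001, 0.001]
wrist_force: [0.4, 0.3, -4.8]
grip_width: 0.339
finger_force: 62.1
t 10.93 tcp [ 0.4941 -0.2055  0.1315] phi -134.97 tilt [ 1.3e-03 -6.0e-04 -1.0e+00] F [ 0.2  0.7 -4.4] j6 -1.3 grip 0.344 62.1
[ 4.939e-01 -2.041e-01  1.280e-01  2.250e+02] dp [-0.02   0.028  0.089] |mm| 4.0 wz 0.003
```

View pics/low.png

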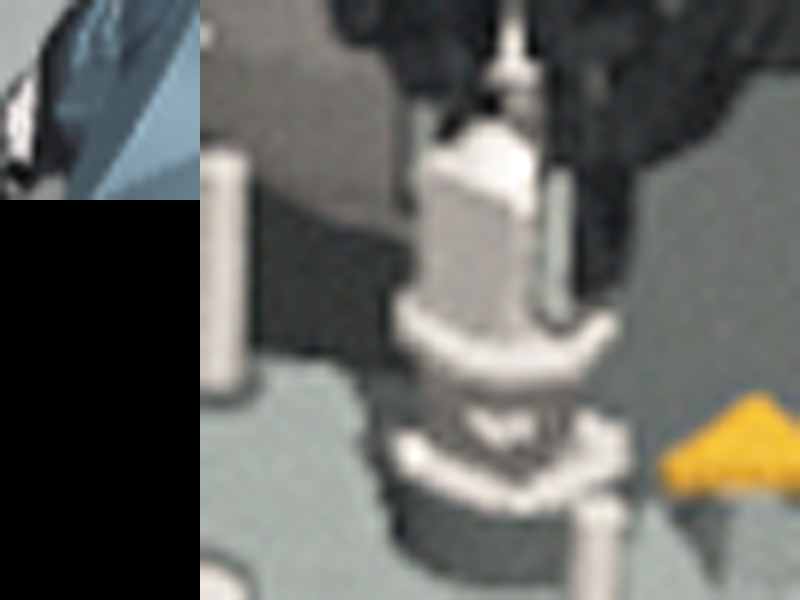

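The tang is centred over the socket to within about 1 mm; the flange spans columns 395–620 and the sleeve 395–630. I'll lower until it touches.

```bash
python3 -m handwheel '{"dp":[[0.01,0.025,0.15],[0.01,0.025,0.28],[0.01,0.025,0.33],[0.01,0.025,0.38],[0.01,0.025,0.38]],"rotation":[[0,0,0],[0,0,0],[0,0,0],[0,0,0],[0,0,0]],"jaw":[0.9,0.9,0.9,0.9,0.9]}'; python3 plan.py
```

```text
time: 11.55
tcp_pos: [0.4927, -0.2049, 0.1196]
tcp_rot: [-0.383, 0.924, -0.001, 0.001]
wrist_force: [-10.1, 3.7, 26.7]
grip_width: 0.339
finger_force: 66.0
t 11.55 tcp [ 0.4927 -0.2049  0.1196] phi -134.96 tilt [ 0.0022 -0.0012 -1.    ] F [-10.1   3.7  26.7] j6 -1.3 grip 0.339 66.0
```

```bash
python3 -m handwheel '{"dp":[[0.02,0.03,0],[0.03,0.06,0],[0.03,0.06,0],[0.03,0.06,0],[0.03,0.06,0],[0.03,0.06,0]],"rotation":[[0,0,0],[0,0,0],[0,0,0.3],[0,0,0.3],[0,0,-0.3],[0,0,0]],"jaw":[0.9,0.9,0.9,0.9,0.9,0.9]}'; python3 plan.py
```

```text
time: 12.3
tcp_pos: [0.4931, -0.2053, 0.1198]
tcp_rot: [-0.383, 0.924, -0.003, 0.003]
wrist_force: [-2.6, 1.1, 17.7]
grip_width: 0.34
finger_force: 65.2
t 12.3 tcp [ 0.4931 -0.2053  0.1198] phi -135.0 tilt [ 0.0077 -0.0032 -1.    ] F [-2.6  1.1 17.7] j6 -1.3 grip 0.34 65.2
```

```bash
python3 -m handwheel '{"dp":[[0.04,0,0.02],[0.04,0.04,0.02],[0,0.05,0.02],[-0.04,0.04,0.02],[-0.05,0,0.02],[-0.04,-0.04,0.02],[0,-0.05,0.02],[0.04,-0.04,0.02],[0.05,0,0.02],[0,0,0.02]],"rotation":[[0,0,0],[0,0,0],[0,0,0],[0,0,0],[0,0,0],[0,0,0],[0,0,0],[0,0,0],[0,0,0],[0,0,0]],"jaw":[0.9,0.9,0.9,0.9,0.9,0.9,0.9,0.9,0.9,0.9]}'; python3 plan.py
```

```text
time: 13.55
tcp_pos: [0.4932, -0.2052, 0.1196]
tcp_rot: [-0.383, 0.924, -0.003, 0.003]
wrist_force: [-5.0, 1.9, 22.3]
grip_width: 0.341
finger_force: 65.8
t 13.55 tcp [ 0.4932 -0.2052  0.1196] phi -134.95 tilt [ 0.0082 -0.0036 -1.    ] F [-5.   1.9 22.3] j6 -1.3 grip 0.341 65.8
```

```bash
python3 -m handwheel '{"dp":[[0.05,0,0],[0.05,0,0],[0.05,0,0]],"rotation":[[0,0,0],[0,0,0],[0,0,0]],"jaw":[0.9,0.9,0.9]}';python3 plan.py; python3 -m handwheel '{"dp":[[-0.05,0.05,0],[-0.05,0.05,0],[-0.05,0.05,0]],"rotation":[[0,0,0],[0,0,0],[0,0,0]],"jaw":[0.9,0.9,0.9]}'; python3 plan.py
```

```text
time: 13.92
tcp_pos: [0.4928, -0.2057, 0.1196]
tcp_rot: [-0.383, 0.924, -0.002, 0.005]
wrist_force: [-0.5, 5.0, 20.8]
grip_width: 0.343
finger_force: 65.5
t 13.93 tcp [ 0.4928 -0.2057  0.1196] phi -134.91 tilt [ 1.060e-02 -7.000e-04 -9.999e-01] F [-0.5  5.  20.8] j6 -1.3 grip 0.343 65.5
time: 14.3
tcp_pos: [0.4929, -0.205, 0.1197]
tcp_rot: [-0.383, 0.924, -0.005, 0.004]
wrist_force: [-1.5, -0.5, 19.0]
grip_width: 0.342
finger_force: 65.3
t 14.3 tcp [ 0.4929 -0.205   0.1197] phi -134.97 tilt [ 0.0102 -0.0058 -0.9999] F [-1.5 -0.5 19. ] j6 -1.3 grip 0.342 65.3
```

```bash
python3 -m handwheel '{"dp":[[0,0,-0.04],[0.04,-0.04,-0.04],[0.07,0,-0.04],[0.07,0.04,-0.04],[0.04,0.07,-0.04],[0,0.07,-0.04],[-0.04,0.04,-0.04],[-0.04,0,-0.04],[-0.04,-0.06,-0.04],[0,-0.06,-0.04]],"rotation":[[0,0,0],[0,0,0],[0,0,0],[0,0,0],[0,0,0],[0,0,0],[0,0,0],[0,0,0],[0,0,0],[0,0,0]],"jaw":[0.9,0.9,0.9,0.9,0.9,0.9,0.9,0.9,0.9,0.9]}'; python3 plan.py
```

```text
time: 15.55
tcp_pos: [0.491, -0.2065, 0.1172]
tcp_rot: [-0.382, 0.924, -0.003, -0.0]
wrist_force: [1.1, -4.7, -1.0]
grip_width: 0.341
finger_force: 62.6
t 15.55 tcp [ 0.491  -0.2065  0.1172] phi -135.03 tilt [ 0.0012 -0.005  -1.    ] F [ 1.1 -4.7 -1. ] j6 -1.3 grip 0.341 62.6
```

It dropped in: TCP z went from 119.6 to 117.2 mm and the force fell away. From here I only press down.

```bash
python3 -m handwheel '{"dp":[[0.02,-0.02,0.05],[0.02,-0.02,0.12],[0.02,-0.02,0.2],[0.02,-0.02,0.2]],"rotation":[[0,0,0],[0,0,0],[0,0,0],[0,0,0]],"jaw":[0.9,0.9,0.9,0.9]}'; python3 plan.py
```

```text
time: 16.05
tcp_pos: [0.4911, -0.2069, 0.1084]
tcp_rot: [-0.383, 0.924, -0.002, -0.0]
wrist_force: [1.6, -6.1, -3.4]
grip_width: 0.343
finger_force: 62.4
t 16.05 tcp [ 0.4911 -0.2069  0.1084] phi -134.99 tilt [ 0.001  -0.0033 -1.    ] F [ 1.6 -6.1 -3.4] j6 -1.3 grip 0.343 62.4
```

```bash
python3 -m handwheel '{"dp":[[0.03,-0.03,0.08],[0.04,-0.04,0.16],[0.04,-0.04,0.22],[0.04,-0.04,0.25],[0.04,-0.04,0.25]],"rotation":[[0,0,0],[0,0,0],[0,0,0],[0,0,0],[0,0,0]],"jaw":[0.9,0.9,0.9,0.9,0.9]}'; python3 plan.py
```

```text
time: 16.68
tcp_pos: [0.4909, -0.2075, 0.1003]
tcp_rot: [-0.383, 0.924, -0.001, 0.001]
wrist_force: [-1.3, -1.4, 12.2]
grip_width: 0.338
finger_force: 64.2
t 16.68 tcp [ 0.4909 -0.2075  0.1003] phi -134.95 tilt [ 1.9e-03 -4.0e-04 -1.0e+00] F [-1.3 -1.4 12.2] j6 -1.31 grip 0.338 64.2
```

It is home at TCP z 100.3 mm, as predicted, under a firm press with almost no side force. I'll release, rise and check.

```bash
python3 -m handwheel '{"dp":[[0,0,0.23],[0,0,0],[0,0,0],[0,0,0],[0,0,-1],[0,0,-2.5],[0,0,-3.5],[0,0,-3.5]],"rotation":[[0,0,0],[0,0,0],[0,0,0],[0,0,0],[0,0,0],[0,0,0],[0,0,0],[0,0,0]],"jaw":[0.9,0.4,0.3,0.3,0.3,0.3,0.3,0.3]}'; python3 plan.py .536,.06,.24
```

```text
time: 17.68
tcp_pos: [0.492, -0.2083, 0.2409]
tcp_rot: [-0.383, 0.924, -0.002, 0.002]
wrist_force: [0.4, -0.1, -1.3]
grip_width: 0.7
finger_force: 0.0
t 17.68 tcp [ 0.492  -0.2083  0.2409] phi -134.97 tilt [ 0.0045 -0.0021 -1.    ] F [ 0.4 -0.1 -1.3] j6 -1.31 grip 0.7 0.0
[0.536 0.06  0.24 ] dp [-5.524  3.962  0.014] |mm| 272.0 wz -0.0
```

```bash
python3 -m handwheel '{"dp":[[-1,0.7,0],[-2.2,1.6,0],[-3.4,2.4,0],[-4.6,3.3,0],[-5.5,4,0],[-5.5,4,0],[-5.5,4,0]],"rotation":[[0,0,0],[0,0,0],[0,0,0],[0,0,0],[0,0,0],[0,0,0],[0,0,0]],"jaw":[0.3,0.3,0.3,0.3,0.3,0.3,0.3]}'
python3 - <<'E'
from h import *
t=camera("top");s=camera("side")
cv2.imwrite("pics/t7.png",t);cv2.imwrite("pics/s7.png",s)
out=np.zeros((600,800,3),np.uint8)
out[:400,:400]=crop(t,335,210,100,100,4);out[:400,400:]=crop(s,338,163,50,50,8);out[400:600,:600]=crop(t,225,225,100,50,4).repeat(1,0)[:200,:400].repeat(1,1) if 0 else 0
out[400:600,:400]=crop(t,230,235,100,50,4);out[400:600,400:700]=crop(s,300,250,150,100,2)
cv2.imwrite("pics/final.png",out)
E
```

```text
time: 18.55
tcp_pos: [0.5317, 0.0609, 0.2367]
tcp_rot: [-0.383, 0.924, 0.0, -0.002]
wrist_force: [0.7, -0.7, -0.3]
grip_width: 0.701
finger_force: 0.0
```

View pics/final.png

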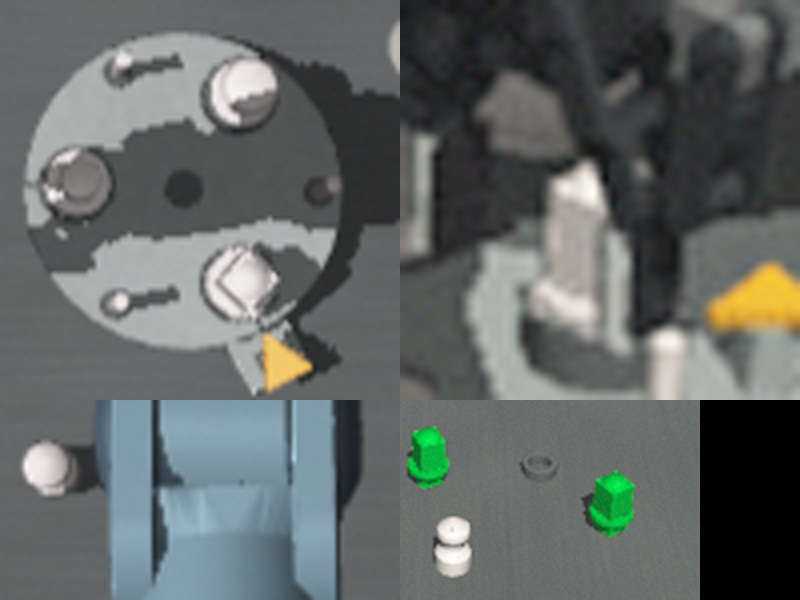

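The former sits flange-down on the collar (top crop (240,283)), upright. The posts at (122,62) and (117,299) have not moved since the alignment check (socket 206.6°, pointer 206.6°). The stake, ring and green look-alikes show no sign of being disturbed, and the arm is clear.

```bash
python3 -c "
from cell import *
print(sign_off())"
```

```text
the job is handed in; nothing more can be done
None
```

The job is handed in at about 19 s: the socket is in line with the pointer and the square-tang former is fully home and released. One mistyped row pressed harder than intended for 1/8 s just before release; I did not see the peak, which I put at up to about 100 N against the 120 N limit.

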